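# Fetch the yellow-capped vial from the cooling case

### The arm

A 7-joint arm with a two-finger parallel gripper is mounted at the origin on the work surface. World frame = base frame: x ahead of the robot, y to its left, z up, the work surface at z = 0. Lengths are in m, angles in degrees, forces in N, time in s.
With the tool pointing down it reaches from about 0.425 to 0.875 m from the base axis. Payload 4.7 kg.
Tool frame: the origin (TCP) lies on the mounting face of the last link; the fingertips stand 182 mm ahead of it and the grasp point (between the pads) lies 164 mm ahead of it; z points along the fingers, x is the direction in which the jaws open and shut, and the axes are right-handed (so a half turn about z gives the same grasp; the last joint's range is limited). The gripper opens to 87 mm and grips with 3 to 60 N. Pads are 19 mm wide; open, the fingers measure 117 mm over their backs; the gripper's body (75 mm by 190 mm) begins 51 mm behind the grasp point.
Start: joints at [0.808, 18.392, -4.016, 83.108, 1.295, 78.541, -3.26], TCP at [0.65, -0, 0.405] pointing down, gripper open.
Joint ranges: [-163.93, 163.93], [-17.29, 119.83], [-79.2, 71.16], [3.27, 140.29], [-89.18, 269.18], [5.43, 117.66], [-154.24, 154.24]. Speed limits (degrees/s): [147.25, 147.25, 180, 180, 180, 180, 180].

### API

Orientations are given as [roll, pitch, yaw] about the fixed x, y, z axes, in that order (R = Rz(yaw) Ry(pitch) Rx(roll)).
In Python, from cell import status, cams, env, outline_of, landmark_of gives the robot as it stands. The module is installed in compiled form; this text tells all that it offers.
- The arm moves only by the tool jog_arm, never from a script. Its argument "rows" is a list of rows, each a list of 7 numbers: the closure, from 0 (fully open) to 1 (shut), then the shift along the tool's x, y, z in m, then the turn, a rotation vector about the tool's x, y, z in degrees. A call has 1 to 12 rows; each row shifts and turns the commanded pose from where the row before left it, along the tool's axes as they then stand; what a row does not reach is not made up. A row lasts 1/12 s, in which the tool goes at most 41.7 mm and 7.16 degrees, less where a joint would pass 70% of its speed; a pose out of reach is approached as far as the arm can. A call with a gripper value outside its range is refused whole. The fingers move at their own pace and stop on an object; "grip_force" is the grip in N (left out, the last holds). Time passes only in rows, so rows that do not move let the fingers close. It gives the time, the measured TCP pose, the force and the opening at its end, in the units of the state.
- status.get_obs(): the state, without advancing time (a new reading comes with each control period).
- cams.read_camera(name): name is "scene" or "side" or "wrist"; returns (picture, depth): 384x512x3 uint8, red, green, blue; 384x512 float32, m along the optical axis (not along the pixel's ray), 0 where there is no reading.
- cams.camera_params(name): a dict with "vfov" (degrees; the focal length in pixels is half the picture's height over the tangent of half this angle, whatever the lens; pixels are square), "cx", "cy" (the principal point, pixels), "eye" and "attitude" of the camera in the world. Camera axes: x right, y up, looking along -z (the intrinsics and any distortion apply to the point x, -y, -z); pixel columns grow to the right and rows downward; lengths in m; the calibration is good to about 2 mm. A picture is of the moment at which its call begins: read the wrist's pose just before it. camera_params takes no time and is no camera call; for the wrist camera it gives the pose at the moment of the call.
- env.sign_off(): hands the job in, once; it reports no verdict.
Trained networks look in the newest picture that a camera, given by its name, has taken for a name from the list of things; names that differ only in an ending like _2 or _b are one class to them, and where a whole thing is asked for, a point or a joint stands for the part that bears it (a point fixed in the world has none). Each returns a list of dicts, best first, with "conf" (0 to 1); they miss things now and then, are a little off and sometimes report something else, mostly with a low value. They report only what shows in the picture. A call takes as long as a camera call. They do not tell look-alikes from the thing itself.
- outline_of(camera, name): "pixels" (384x512 bool, what is visible of it) and "box" ([left, top, right, bottom] in pixels, round what is visible of it).
- landmark_of(camera, name): "position" ([row, column] in pixels: a listed point, or the origin of a listed thing).
The state is a dict: "time_s": time; "qpos": joint angles; "joint_velocities": joint speeds; "effort": joint torques, N m; "tool_pos": TCP position; "tool_rot": TCP orientation; "force": force on the tool from outside, world axes, zero at the start; "wrist_torque": the same for the moment, N m; "grip_width": finger opening in m.
Only numpy, scipy, OpenCV 4.12 (cv2) and the standard library are available. Lean on these libraries where they do the work, as an engineer would, in place of code of your own. Each camera call takes 0.05 s, during which the arm holds its last target. There are 200 camera calls.

### The job

Slide open the clear lid over the yellow-capped vial, pushing it past the other lid, then take that vial out and stand it upright in the well of the round reader with the black top. Do not open the lid over the blue-capped vial, and leave that vial standing where it is; the lid you opened may stay open.

Things in the scene. Friction and masses are not known exactly. Their poses are not given: they have to be found in the camera images.
- case: White case fixed to the bench, 250 x 400 mm (x, y), 100 mm high at its runner lips. Origin: centre of its underside. Compartments: left (y 3 to 190 mm) and right (y -3 to -190 mm), 222 mm wide in x, floor 10 mm up; one vial in each, which in which varies. Two clear lids slide along case y at 83-87 mm (left) and 91-95 mm (right) above the origin: left runs under right, right over left.
- left_lid (a joint): Clear lid, black edges, over the left (+y) half. In m: 0 shut, grows sliding to case -y, 0.155 fully open; starts up to 0.02 ajar; drags about 2 N, stays where left. Handle: upright black fin on top, 60 mm along case x, 12 mm thick in y, from 87 to 137 mm above the case origin, centred at case x 0, y = 185 mm minus the joint value. The lid ends 11 mm outside the fin centre.
- right_lid (a joint): Clear lid, red edges, over the right (-y) half. In m: 0 shut, grows sliding to case +y, 0.155 fully open; starts up to 0.02 ajar; drags about 2 N, stays where left. Handle: upright red fin on top, 60 mm along case x, 12 mm thick in y, from 95 to 137 mm above the case origin, centred at case x 0, y = -185 mm plus the joint value. The lid ends 11 mm outside the fin centre.
- yellow_vial: The vial to fetch: upright glass cylinder 30 mm across, 68 mm high with its yellow cap (top 18 mm, same width), 30 to 65 g, loose. Origin: centre of its underside; z up. Stands on a compartment's floor, 95 to 125 mm from the case's middle along case y, within 20 mm of it along x.
- blue_vial: Same size of vial with a blue cap, standing likewise in the other compartment. To be left alone. Origin: centre of its underside.
- reader_well (a point): Centre of the floor of the well in the reader: a round white block 110 mm across with a black top, 68 mm high, fixed to the bench. The well is round, 54 mm in diameter and 18 mm deep; its floor is 50 mm above the bench.
Mind the look-alikes: they are no part of the job. Of the things that look like the part that bears reader_well, take the one that is farthest from the robot's base at the start.

How it is judged (in metres and radians):
On the way:
1. the lid over the yellow-capped vial is slid open by more than 80 mm while the vial is still in its compartment ((((y of yellow_vial in the frame of case between -0.2 and 0.2 m and x of yellow_vial in the frame of case between -0.12 and 0.12 m) and y of yellow_vial in the frame of case above 0 m and value of joint left_lid above 0.08 m) or ((y of yellow_vial in the frame of case between -0.2 and 0.2 m and x of yellow_vial in the frame of case between -0.12 and 0.12 m) and y of yellow_vial in the frame of case below 0 m and value of joint right_lid above 0.08 m))), for 0.2 s.
At the end, for the whole second after the job is handed in: The yellow-capped vial stands upright (within 10 degrees), at rest on the floor of the reader's well (15 mm of its centre, 8 mm in height); the blue-capped vial stands within 20 mm of where it was and the lid over it is less than 60 mm open. The other lid may be open or shut (horizontal distance between yellow_vial and reader_well below 0.015 m and z of yellow_vial in the frame of reader_well between -0.008 and 0.008 m and angle between each of yellow_vial, blue_vial's own z axis and vertical below 0.17 rad and linear speed of yellow_vial below 0.02 m/s and distance of blue_vial from where it was at the start of the episode below 0.02 m and not (((y of blue_vial in the frame of case between -0.2 and 0.2 m and x of blue_vial in the frame of case between -0.12 and 0.12 m) and y of blue_vial in the frame of case above 0 m and value of joint left_lid above 0.06 m) or ((y of blue_vial in the frame of case between -0.2 and 0.2 m and x of blue_vial in the frame of case between -0.12 and 0.12 m) and y of blue_vial in the frame of case below 0 m and value of joint right_lid above 0.06 m))); the robot touches nothing.
It fails at once if the lid over the blue-capped vial is slid open by more than 60 mm (((y of blue_vial in the frame of case between -0.2 and 0.2 m and x of blue_vial in the frame of case between -0.12 and 0.12 m) and y of blue_vial in the frame of case above 0 m and value of joint left_lid above 0.06 m) or ((y of blue_vial in the frame of case between -0.2 and 0.2 m and x of blue_vial in the frame of case between -0.12 and 0.12 m) and y of blue_vial in the frame of case below 0 m and value of joint right_lid above 0.06 m)).
It fails at once if the yellow-capped vial is tipped over (more than 50 degrees) (angle between yellow_vial's own z axis and vertical above 0.87 rad).
It also fails if it takes over 53 s, if anything falls off the work surface, if the arm or the gripper's body presses on something with over 40 N, if the wrist force passes 120 N, or if a joint passes its speed limit or range.

## Working session

There is one attempt and no reset: what is moved stays moved. The work goes in short steps, Python scripts to look and compute and a tool call to move; the robot and the scene stay as the last step left them, time stands still between calls to the robot, and variables do not carry over. Pictures are saved under pics/ and viewed, about 8 in all and at most 12, crops included, and the job is handed in when it is done.

Besides the shell and the picture viewer there is one more tool, called after ">>>" as a command line: name --pt "numbers of a row" for each row, then --argument value for the rest. jog_arm: Moves the arm, as the interface text tells. Its arguments: {"type":"object","properties":{"rows":{"type":"array"},"grip_force":{"type":"number"}},"required":["rows"]}

```bash
mkdir -p pics
cat > h.py <<'E'
import numpy as np, cv2
from scipy.spatial.transform import Rotation as R
from cell import status, cams, env, outline_of, landmark_of
def K(p): return 192/np.tan(np.radians(p["vfov"])/2)
def pose(p):
    a=np.array(p["attitude"],float)
    return np.array(p["eye"]), (a if a.shape==(3,3) else R.from_euler('xyz',a,degrees=True).as_matrix() if a.size==3 else R.from_quat(a).as_matrix())
def cloud(p,d):
    e,M=pose(p);f=K(p);v,u=np.mgrid[:384,:512]
    c=np.stack([(u-p["cx"])/f*d,-(v-p["cy"])/f*d,-d],-1)
    return c@M.T+e
def ray(p,row,col,z):
    e,M=pose(p);f=K(p);r=M@np.array([(col-p["cx"])/f,-(row-p["cy"])/f,-1]);return e+r*(z-e[2])/r[2]
E
python3 - <<'E'
from h import *
print(status.get_obs())
ims=[]
for n in["scene","side"]:
    p=cams.camera_params(n);print(n,p);im,d=cams.read_camera(n);ims.append(im);np.savez(f"{n}.npz",im=im,d=d)
    C=cloud(p,d)
    for t in["case","left_lid","right_lid","yellow_vial","blue_vial","reader_well"]:
        for o in outline_of(n,t)[:4]:
            m=o["pixels"]&(d>0);print(n,t,round(o["conf"],2),o["box"],np.round(np.median(C[m],0),3) if m.any() else None, np.round(C[m].max(0),3) if m.any() else None)
        for o in landmark_of(n,t)[:4]: print("   lm",t,round(o["conf"],2),np.round(o["position"],1))
    cv2.imwrite(f"pics/{n}.png",im[:,:,::-1])
E
```

```text
{'time_s': 0.0, 'qpos': array([ 0.80608938, 18.4369822 , -4.01577429, 83.17414624,  1.29548479,
       78.53940057, -3.26057708]), 'joint_velocities': array([-0.00316444,  0.03468273,  0.07244505,  0.00940037, -0.06677441,
       -0.00374955,  0.08652141]), 'effort': array([-2.58547143e-04, -4.91284704e+01, -4.03903294e-01, -3.12526345e+01,
       -6.40594075e-02,  4.37659642e-02,  1.61017233e-04]), 'tool_pos': array([ 6.49796382e-01, -1.13676117e-05,  4.03691392e-01]), 'tool_rot': array([1.79993927e+02, 1.05260957e-01, 3.38789227e-03]), 'force': array([ 0.79285049, -0.79422963,  0.20685153]), 'wrist_torque': array([-0.04427017,  0.03483175,  0.00549031]), 'grip_width': 0.08716861292684056}
scene {'vfov': 51.692206325327106, 'cx': 255.8774539787179, 'cy': 191.68786615037766, 'eye': array([ 1.2551621 , -0.02592548,  0.69444097]), 'attitude': array([53.38739342, -0.95553068, 83.28482829])}
scene case 0.81 [101.9, 179.2, 296.2, 303.9] [ 0.624 -0.087  0.089] [0.737 0.166 0.296]
   lm case 0.79 [247.2 200.2]
   lm case 0.68 [200.5 331.5]
scene left_lid 0.81 [205.4, 184.7, 290.6, 251.1] [0.565 0.053 0.088] [0.737 0.133 0.297]Traceback (most recent call last):
  File "<stdin>", line 10, in <module>
ValueError: it knows: blue_vial, case, reader_well, yellow_vial
```

Run:
```python
from h import *
ims=[]
for n in["scene","side"]:
    p=cams.camera_params(n);im,d=cams.read_camera(n);ims.append(im);np.savez(f"{n}.npz",im=im,d=d)
    if n=="side":print(p)
    C=cloud(p,d)
    for t in["case","yellow_vial","blue_vial","reader_well"]:
        for o in outline_of(n,t)[:4]:
            m=o["pixels"]&(d>0);print(n,t,round(o["conf"],2),o["box"],np.round(np.median(C[m],0),3) if m.any() else None)
        for o in landmark_of(n,t)[:4]: print("   lm",t,round(o["conf"],2),np.round(o["position"],1))
    # red / black fins
    hsv=cv2.cvtColor(im,cv2.COLOR_RGB2HSV)
    for nm,m in[("red",((hsv[...,0]<8)|(hsv[...,0]>172))&(hsv[...,1]>120)&(hsv[...,2]>60)),("blk",hsv[...,2]<60),("yel",(abs(hsv[...,0].astype(int)-27)<8)&(hsv[...,1]>110)),("blu",(abs(hsv[...,0].astype(int)-112)<12)&(hsv[...,1]>120))]:
        k,l,s,c=cv2.connectedComponentsWithStats(m.astype(np.uint8))
        for i in range(1,k):
            if s[i,4]>40:
                q=C[(l==i)&(d>0)]
                if len(q): print("  ",nm,s[i],np.round(np.median(q,0),3),np.round(np.percentile(q,3,0),3),np.round(np.percentile(q,97,0),3))
cv2.imwrite("pics/both.png",np.vstack([cv2.resize(i,(400,300)) for i in ims])[:,:,::-1])
print(status.get_obs()["time_s"])
```

```text
scene case 0.67 [102.0, 179.8, 296.8, 303.6] [ 0.624 -0.087  0.089]
   lm case 0.67 [248.9 203.5]
scene blue_vial 0.17 [110.5, 187.8, 213.4, 269.0] [ 0.574 -0.15   0.096]
   lm blue_vial 0.65 [252.1 201.3]
scene reader_well 0.91 [308.1, 181.3, 355.9, 228.3] [0.487 0.275 0.059]
scene reader_well 0.86 [139.7, 163.7, 179.6, 193.9] [ 0.325 -0.176  0.068]
scene reader_well 0.82 [319.6, 145.5, 353.1, 183.3] [0.285 0.35  0.055]
scene reader_well 0.76 [279.7, 153.6, 315.3, 197.9] [0.332 0.21  0.056]
   lm reader_well 0.86 [179.2 155.5]
   lm reader_well 0.81 [159.  338.9]
   lm reader_well 0.77 [169.2 296.8]
   lm reader_well 0.64 [202.  331.9]
   red [201 189  14  65 165] [ 0.548 -0.045  0.096] [ 0.432 -0.057  0.087] [ 0.655 -0.034  0.098]
   red [112 197  12  71 374] [ 0.592 -0.237  0.108] [ 0.459 -0.255  0.095] [ 0.673 -0.231  0.139]
   blk [  78    0   95   43 3786] [-0.527 -0.346  0.277] [-0.56  -0.51   0.196] [-0.519 -0.178  0.352]
   blk [  103     0   193   277 13401] [ 0.677 -0.01   0.375] [ 0.047 -0.21   0.052] [0.741 0.108 0.58 ]
   blk [287   0  31  37 994] [-0.591  0.402  0.269]
[... 4195 characters left out ...]
0.023 0.336]
   yel [348  84  51   8 149] [ 0.608 -0.023  0.322] [ 0.578 -0.025  0.317] [ 0.652 -0.021  0.325]
   yel [303 184  14  13 139] [0.538 0.033 0.087] [0.526 0.014 0.086] [0.552 0.055 0.089]
   blu [  225     0   153   125 10269] [ 0.998  2.365 -0.247] [ 0.438  0.521 -0.616] [1.456 2.387 0.051]
   blu [ 408    0   55   69 2258] [ 2.007  2.366 -0.276] [ 1.845  2.336 -0.493] [ 2.136  2.387 -0.055]
   blu [ 37  64  19  40 241] [-0.375  1.267 -0.033] [-0.397  0.599 -0.206] [-0.115  1.286  0.18 ]
   blu [55 70 12 32 98] [-0.064  0.547  0.142] [-0.068  0.542  0.097] [-0.06   0.552  0.183]
   blu [ 34  81   9  30 129] [-0.428  1.267 -0.107] [-0.459  0.489 -0.207] [-0.115  1.285  0.147]
1.1
```

View pics/both.png

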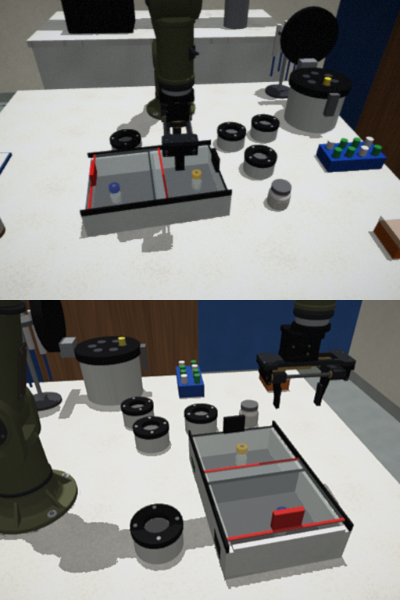

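Run:
```python
from h import *
for n in["scene","side"]:
    p=cams.camera_params(n);z=np.load(f"{n}.npz");im,d=z["im"],z["d"];C=cloud(p,d)
    hsv=cv2.cvtColor(im,cv2.COLOR_RGB2HSV);Z=C[...,2]
    box=(C[...,0]>.38)&(C[...,0]<.74)&(C[...,1]>-.3)&(C[...,1]<.2)
    red=((hsv[...,0]<8)|(hsv[...,0]>172))&(hsv[...,1]>120)
    blk=hsv[...,2]<60
    for nm,m in[("redfin",red&box&(Z>.11)&(Z<.145)),("blkfin",blk&box&(Z>.108)&(Z<.145)&(C[...,1]>.05))]:
        q=C[m];
        if len(q)>10:
            r=cv2.minAreaRect(q[:,:2].astype(np.float32)*1000);t=q[q[:,2]>np.percentile(q[:,2],60)]
            print(n,nm,len(q),r,np.round(np.percentile(q,[2,50,98],axis=0),3).tolist())
    m=box&(Z>.093)&(Z<.105);r=cv2.minAreaRect(C[m][:,:2].astype(np.float32)*1000);print(n,"rim",m.sum(),r)
    m=blk&box&(Z>.095)&(Z<.105)
    q=C[m][:,:2]
    for s,mm in[("lo",q[:,0]<.47),("hi",q[:,0]>.62)]:
        if mm.sum()>20:
            f=np.polyfit(q[mm,1],q[mm,0],1);print(n,"rail",s,mm.sum(),np.degrees(-np.arctan(f[0])),np.polyval(f,0),q[mm,1].min(),q[mm,1].max())
    m=red&box&(Z>.09)&(Z<.099)&(C[...,1]>-.1);f=np.polyfit(C[m][:,0],C[m][:,1],1);print(n,"rededge yaw",np.degrees(np.arctan(f[0])),np.polyval(f,.55))
    yel=(abs(hsv[...,0].astype(int)-27)<8)&(hsv[...,1]>110)&box&(Z<.2)
    v,u=np.nonzero(yel);print(n,"yel rays z=.069", ray(p,v.mean(),u.mean(),.069).round(4), v.mean(),u.mean(),v.min(),v.max(),u.min(),u.max())
    ring=(Z>.064)&(Z<.072)&(np.hypot(C[...,0]-.463,C[...,1]-.28)<.075)
    q=C[ring][:,:2].astype(np.float32)*1000;print(n,"reader",len(q),cv2.minEnclosingCircle(q),q.min(0),q.max(0))
    b=im[170:240,300:360] if n=="scene" else im[120:180,225:290]
```

```text
scene redfin 184 ((549.0565795898438, -65.28700256347656), (60.85883712768555, 358.87591552734375), 5.72177267074585) [[0.538, -0.242, 0.111], [0.577, -0.235, 0.134], [0.596, -0.23, 0.139]]
scene blkfin 168 ((533.6978759765625, 113.28347778320312), (61.43928146362305, 11.64148235321045), 6.3768696784973145) [[0.507, 0.106, 0.11], [0.544, 0.112, 0.13], [0.563, 0.121, 0.139]]
scene rim 7422 ((549.0003662109375, -68.29739379882812), (255.2255859375, 400.36578369140625), 5.264411926269531)
scene rail lo 436 5.634279718292993 0.4249523165856504 -0.27416742234992186 0.11556036525949828
scene rail hi 714 5.294019260178438 0.6666238215111473 -0.25283434134683974 0.1398048407433551
scene rededge yaw 5.864336503305045 -0.04244616443099447
scene yel rays z=.069 [0.5603 0.0319 0.069 ] 228.27083333333334 241.30555555555554 191 273 104 287
scene reader 695 ((459.9442443847656, 281.84149169921875), 56.45456314086914) [405.50906 226.89857] [515.86694 335.03033]
side redfin 727 ((567.830322265625, -68.28062438964844), (359.6889343261719, 58.608612060546875), 88.77571105957031) [[0.535, -0.246, 0.111], [0.562, -0.242, 0.13], [0.592, -0.232, 0.138]]
side blkfin 366 ((532.4750366210938, 112.79978942871094), (59.855350494384766, 11.785757064819336), 5.276482105255127) [[0.504, 0.107, 0.109], [0.532, 0.111, 0.124], [0.561, 0.117, 0.138]]
side rim 13412 ((549.8245239257812, -65.27821350097656), (251.7731170654297, 403.002685546875), 5.209303379058838)
side rail lo 533 5.24015897619259 0.4196624120239069 -0.2763525310781496 0.11927970034577862
side rail hi 643 5.183156612152112 0.6636395439899422 -0.25463879287192615 0.1392655059695892
side rededge yaw 5.337847232339613 -0.044606581155676166
side yel rays z=.069 [0.5476 0.0519 0.069 ] 192.1081081081081 311.06081081081084 161 322 287 448
side reader 626 ((461.04302978515625, 283.3427734375), 56.21152877807617) [405.0544 227.133 ] [514.2967 339.5149]
```

>>> jog_arm --pt "1 0 0 0 0 0 -5.3" --pt "1 -0.0177 -0.0296 0 0 0 0" --pt "1 -0.0177 -0.0296 0 0 0 0" --pt "1 -0.0177 -0.0296 0 0 0 0" --pt "1 -0.0177 -0.0296 0 0 0 0" --pt "1 -0.0177 -0.0296 0 0 0 0" --pt "1 -0.0177 -0.0296 0 0 0 0" --pt "1 0 0 0.03 0 0 0" --pt "1 0 0 0.03 0 0 0" --pt "1 0 0 0.03 0 0 0" --pt "1 0 0 0.027 0 0 0" --pt "1 0 0 0 0 0 0" --grip_force 20

```text
time_s: 2.1
tool_pos: [0.5255, 0.1662, 0.2822]
tool_rot: [179.9, 0.6, 5.3]
force: [-0.9, -0.7, -0.9]
grip_width: 0.0148
```

>>> jog_arm --pt "1 0.002 0 -0.007 0 0 0" --pt "1 0 0.012 0 0 0 0" --pt "1 0 0.012 0 0 0 0" --pt "1 0 0.01 0 0 0 0" --pt "1 0 0.012 0 0 0 0" --pt "1 0 0.012 0 0 0 0" --pt "1 0 0.012 0 0 0 0" --pt "1 0 0.012 0 0 0 0" --pt "1 0 0.012 0 0 0 0" --pt "1 0 0.012 0 0 0 0" --pt "1 0 0.012 0 0 0 0" --pt "1 0 0.012 0 0 0 0"

```text
time_s: 3.1
tool_pos: [0.5419, 0.0366, 0.2947]
tool_rot: [-180.0, 0.0, 5.3]
force: [0.9, 2.4, 1.5]
grip_width: 0.0004
```

>>> jog_arm --pt "1 0 0.012 0 0 0 0" --pt "1 0 0.012 0 0 0 0" --pt "1 0 0.01 0 0 0 0" --pt "1 0 0.01 0 0 0 0" --pt "1 0 0.01 0 0 0 0" --pt "1 0 0 0 0 0 0" --pt "1 0 0 0 0 0 0"

```text
time_s: 3.68
tool_pos: [0.5466, -0.0172, 0.2944]
tool_rot: [180.0, 0.1, 5.2]
force: [-0.7, 0.5, -0.5]
grip_width: 0.0009
```

>>> jog_arm --pt "1 0 -0.015 0 0 0 0" --pt "0.3 0 -0.015 -0.02 0 0 0" --pt "0 0 -0.015 -0.035 0 0 0" --pt "0 0 -0.015 -0.035 0 0 0" --pt "0 0 0 -0.02 0 0 0" --pt "0 0 0 0 0 0 0" --pt "0 0 0 0 0 0 0"

```text
time_s: 4.27
tool_pos: [0.5414, 0.0442, 0.4058]
tool_rot: [180.0, -0.1, 5.4]
force: [0.0, -0.6, -1.0]
grip_width: 0.0325
```

Run:
```python
from h import *
o=status.get_obs();print(o["tool_pos"],o["tool_rot"])
Cc=np.array([.5494,-.067]);a=np.radians(5.3);ex=np.array([np.cos(a),np.sin(a)]);ey=np.array([-np.sin(a),np.cos(a)])
ims=[]
for n in["wrist","scene","side"]:
    p=cams.camera_params(n);im,d=cams.read_camera(n);ims.append(im);C=cloud(p,d)
    hsv=cv2.cvtColor(im,cv2.COLOR_RGB2HSV)
    m=(abs(hsv[...,0].astype(int)-27)<8)&(hsv[...,1]>110)
    k,l,s,c=cv2.connectedComponentsWithStats(m.astype(np.uint8))
    for i in range(1,k):
        if s[i,4]>40:
            q=C[(l==i)&(d>0)]
            if len(q) and abs(q[:,0].mean()-.55)<.1:
                t=q[q[:,2]>.074];w=(np.median(t,0) if len(t) else np.zeros(3)); 
                r=cv2.minEnclosingCircle(t[:,:2].astype(np.float32)*1000) if len(t)>3 else None
                print(n,s[i],np.median(q,0).round(3),"top",len(t),w.round(4),r)
    print([ (o["conf"],o["position"],ray(p,*o["position"],.01).round(4)) for o in landmark_of(n,"yellow_vial")[:1]])
    Z=C[...,2];g=(hsv[...,2]<60)&(Z>.108)&(Z<.142)&(abs(C[...,0]-.54)<.06)&(C[...,1]>-.12)&(C[...,1]<.15)
    q=C[g]
    if len(q)>20: w=np.median(q,0);print("fin",len(q),w.round(3),"s",((w[:2]-Cc)@ey).round(3))
cv2.imwrite("pics/w1.png",np.vstack([cv2.resize(i,(400,300)) for i in ims[:2]])[:,:,::-1])
```

```text
[0.54136833 0.04422628 0.40579823] [ 1.79966171e+02 -1.28513821e-01  5.36330087e+00]
wrist [247 154  28  28 576] [0.545 0.059 0.078] top 509 [0.5462 0.0588 0.0781] ((546.0150146484375, 58.026832580566406), 14.792658805847168)
wrist [183 247  17  51 401] [0.519 0.074 0.312] top 397 [0.5185 0.074  0.3117] ((514.9398803710938, 66.07823181152344), 13.771733283996582)
wrist [313 246  18  52 408] [0.559 0.078 0.311] top 407 [0.5592 0.0775 0.3112] ((589.6239013671875, 24.811744689941406), 66.28836059570312)
wrist [ 129  306  309   20 3866] [0.551 0.069 0.322] top 3848 [0.5511 0.0692 0.3218] ((545.4090576171875, 65.47333526611328), 42.73351287841797)
[(0.85, [157.5, 258.4], array([0.5439, 0.0582, 0.01  ]))]
fin 195 [ 0.549 -0.031  0.112] s 0.036
scene [245 217  13  13 118] [0.55  0.057 0.078] top 88 [0.5478 0.0552 0.0785] ((545.6875, 57.0207633972168), 15.80930233001709)
[(0.84, [243.5, 250.3], array([0.5526, 0.0545, 0.01  ]))]
fin 146 [ 0.564 -0.038  0.136] s 0.028
side [288  78  49   9 136] [0.523 0.019 0.32 ] top 136 [0.5226 0.0189 0.3198] ((525.964111328125, 40.343894958496094), 48.736602783203125)
side [302 183  15  13 113] [0.538 0.054 0.078] top 99 [0.5405 0.0555 0.0786] ((532.2223510742188, 17.179231643676758), 57.32229232788086)
[(0.44, [216.6, 307.4], array([0.542 , 0.0447, 0.01  ]))]
fin 503 [ 0.545 -0.041  0.126] s 0.026
```

View pics/w1.png

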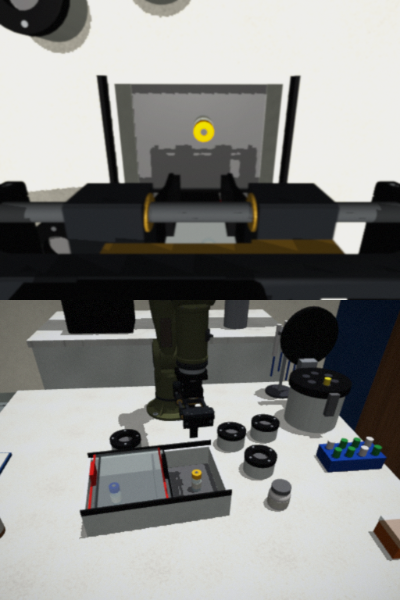

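>>> jog_arm --pt "0 0.006 -0.013 0 0 0 0" --pt "0 0 0 0.025 0 0 0" --pt "0 0 0 0.025 0 0 0" --pt "0 0 0 0.025 0 0 0" --pt "0 0 0 0.02 0 0 0" --pt "0 0 0 0.01 0 0 0" --pt "0 0 0 0 0 0 0"

```text
time_s: 5.15
tool_pos: [0.5449, 0.0569, 0.2967]
tool_rot: [180.0, 0.3, 5.3]
force: [-0.8, -0.3, -0.3]
grip_width: 0.0866
```

>>> jog_arm --pt "0 0.001 -0.001 0.02 0 0 0" --pt "0 0 0 0.02 0 0 0" --pt "0 0 0 0.018 0 0 0" --pt "0 0 0 0.01 0 0 0" --pt "0 0 0 0 0 0 0" --pt "0 0 0 0 0 0 0"

```text
time_s: 5.65
tool_pos: [0.5474, 0.0583, 0.2325]
tool_rot: [-180.0, -0.0, 5.3]
force: [0.4, -0.1, -0.4]
grip_width: 0.0868
```

>>> jog_arm --pt "0.4 0 0 0 0 0 0" --pt "0.5 0 0 0 0 0 0" --pt "0.6 0 0 0 0 0 0" --pt "0.7 0 0 0 0 0 0" --pt "0.8 0 0 0 0 0 0" --pt "0.9 0 0 0 0 0 0" --pt "1 0 0 0 0 0 0" --pt "1 0 0 0 0 0 0" --pt "1 0 0 0 0 0 0" --pt "1 0 0 0 0 0 0" --pt "1 0 0 0 0 0 0" --grip_force 15

```text
time_s: 6.57
tool_pos: [0.5469, 0.0583, 0.2317]
tool_rot: [180.0, 0.0, 5.3]
force: [-1.0, 0.1, -0.7]
grip_width: 0.0296
```

>>> jog_arm --pt "1 0 0 -0.01 0 0 0" --pt "1 0 0 -0.02 0 0 0" --pt "1 0 0 -0.025 0 0 0" --pt "1 0 0 -0.025 0 0 0" --pt "1 0 0 -0.025 0 0 0" --pt "1 0 0 -0.02 0 0 0" --pt "1 0 0 -0.01 0 0 0" --pt "1 0 0 0 0 0 0"

```text
time_s: 7.23
tool_pos: [0.5477, 0.0585, 0.37]
tool_rot: [-180.0, -0.3, 5.3]
force: [-0.2, -0.4, -1.9]
grip_width: 0.0295
```

>>> jog_arm --pt "1 -0.0035 -0.0121 0 0 0 0" --pt "1 -0.0065 -0.0231 0 0 0 0" --pt "1 -0.0065 -0.0231 0 0 0 0" --pt "1 -0.0065 -0.0231 0 0 0 0" --pt "1 -0.0065 -0.0231 0 0 0 0" --pt "1 -0.0065 -0.0231 0 0 0 0" --pt "1 -0.0065 -0.0231 0 0 0 0" --pt "1 -0.0065 -0.0231 0 0 0 0" --pt "1 -0.0065 -0.0231 0 0 0 0" --pt "1 -0.0065 -0.0231 0 0 0 0" --pt "1 -0.0035 -0.0112 0 0 0 0" --pt "1 0 0 0 0 0 0"

```text
time_s: 8.23
tool_pos: [0.4579, 0.2857, 0.3652]
tool_rot: [-180.0, 0.2, 5.7]
force: [-0.2, -0.0, -0.2]
grip_width: 0.0293
```

Run:
```python
from h import *
o=status.get_obs();print(o["tool_pos"],o["tool_rot"],o["grip_width"],o["force"])
ims=[]
for n in["wrist","scene","side"]:
    p=cams.camera_params(n);im,d=cams.read_camera(n);ims.append(im);C=cloud(p,d);Z=C[...,2]
    ring=(Z>.064)&(Z<.072)&(np.hypot(C[...,0]-.4605,C[...,1]-.282)<.075)
    q=C[ring][:,:2].astype(np.float32)*1000
    if len(q)>20: print(n,"ring",len(q),cv2.minEnclosingCircle(q))
    fl=(Z>.044)&(Z<.058)&(np.hypot(C[...,0]-.4605,C[...,1]-.282)<.03);q=C[fl][:,:2].astype(np.float32)*1000
    if len(q)>20: print(n,"floor",len(q),cv2.minEnclosingCircle(q))
    print([(x["conf"],ray(p,*x["position"],.05).round(4)) for x in landmark_of(n,"reader_well")[:4]])
cv2.imwrite("pics/w2.png",np.vstack([ims[0],ims[1]])[:,:,::-1][::1,::1] if 0 else np.vstack([cv2.resize(i,(400,300)) for i in (ims[0],ims[2])])[:,:,::-1])
```

```text
[0.4578686  0.28571809 0.36521993] [-179.97428709    0.18240193    5.65910532] 0.029340979327536335 [-0.1682754  -0.03205173 -0.15629984]
wrist ring 5375 ((460.50457763671875, 284.5133056640625), 54.98306655883789)
wrist floor 1603 ((460.721435546875, 282.9244079589844), 27.089094161987305)
[(0.91, array([0.4592, 0.2812, 0.05  ])), (0.82, array([0.2551, 0.358 , 0.05  ])), (0.64, array([0.299 , 0.2178, 0.05  ]))]
scene ring 695 ((459.99896240234375, 281.9752197265625), 56.175575256347656)
scene floor 128 ((449.0048522949219, 285.30853271484375), 25.195249557495117)
[(0.71, array([0.4464, 0.2863, 0.05  ])), (0.67, array([0.255 , 0.3528, 0.05  ])), (0.58, array([ 0.3187, -0.1782,  0.05  ]))]
side ring 635 ((458.9891662597656, 283.5767517089844), 56.5828742980957)
side floor 79 ((460.81317138671875, 298.081787109375), 24.343812942504883)
[(0.78, array([0.305 , 0.2236, 0.05  ])), (0.66, array([0.2489, 0.3692, 0.05  ])), (0.63, array([0.4476, 0.2876, 0.05  ])), (0.62, array([ 0.3216, -0.1727,  0.05  ]))]
```

View pics/w2.png

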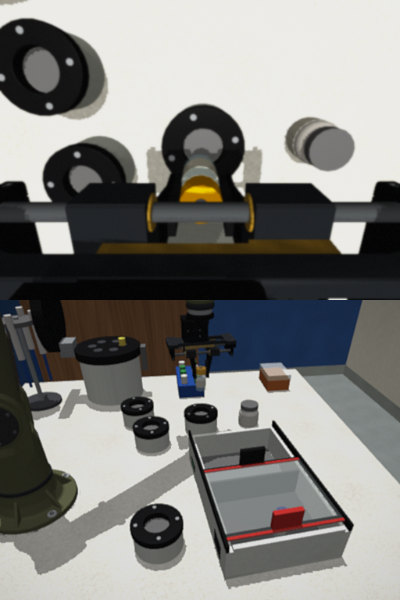

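>>> jog_arm --pt "1 0.002 0.003 0 0 0 0" --pt "1 0 0 0.015 0 0 0" --pt "1 0 0 0.02 0 0 0" --pt "1 0 0 0.02 0 0 0" --pt "1 0 0 0.01 0 0 0" --pt "1 0 0 0 0 0 0" --pt "1 0 0 0 0 0 0"

```text
time_s: 9.12
tool_pos: [0.463, 0.2792, 0.3018]
tool_rot: [180.0, 0.0, 5.3]
force: [-0.6, -0.3, -0.2]
grip_width: 0.0299
```

>>> jog_arm --pt "1 -0.002 -0.004 0 0 0 0" --pt "1 0 0 0.007 0 0 0" --pt "1 0 0 0.007 0 0 0" --pt "1 0 0 0.007 0 0 0" --pt "1 0 0 0.005 0 0 0" --pt "1 0 0 0 0 0 0" --pt "1 0 0 0 0 0 0" --pt "1 0 0 0 0 0 0"

```text
time_s: 9.78
tool_pos: [0.4604, 0.2835, 0.2758]
tool_rot: [-180.0, -0.0, 5.3]
force: [0.1, -0.6, -0.8]
grip_width: 0.0299
```

>>> jog_arm --pt "1 0 0 0.0015 0 0 0" --pt "1 0 0 0.0015 0 0 0" --pt "1 0 0 0.001 0 0 0" --pt "1 0 0 0 0 0 0" --pt "1 0 0 0 0 0 0" --pt "1 0 0 0 0 0 0"

```text
time_s: 10.28
tool_pos: [0.4603, 0.2835, 0.2718]
tool_rot: [180.0, -0.0, 5.3]
force: [-0.3, -0.5, -0.8]
grip_width: 0.0297
```

>>> jog_arm --pt "1 0 0 0.001 0 0 0" --pt "1 0 0 0.001 0 0 0" --pt "1 0 0 0 0 0 0" --pt "1 0 0 0 0 0 0"

```text
time_s: 10.62
tool_pos: [0.4603, 0.2838, 0.2715]
tool_rot: [-180.0, -0.0, 5.3]
force: [-3.7, -1.6, 8.1]
grip_width: 0.0299
```

Contact with the floor (8 N up). Releasing and retreating upward.

>>> jog_arm --pt "1 0 0 -0.001 0 0 0" --pt "0.6 0 0 0 0 0 0" --pt "0.5 0 0 0 0 0 0" --pt "0.3 0 0 0 0 0 0" --pt "0 0 0 0 0 0 0" --pt "0 0 0 0 0 0 0" --pt "0 0 0 0 0 0 0" --pt "0 0 0 0 0 0 0" --pt "0 0 0 -0.02 0 0 0" --pt "0 0 0 -0.03 0 0 0" --pt "0 0 0 -0.04 0 0 0" --pt "0 0 0 -0.04 0 0 0"

```text
time_s: 11.62
tool_pos: [0.4599, 0.2832, 0.4014]
tool_rot: [180.0, 0.1, 5.3]
force: [0.3, 0.3, 0.7]
grip_width: 0.0855
```

>>> jog_arm --pt "0 0 0 0 0 0 0" --pt "0 0 0 0 0 0 0" --pt "0 0 0 0 0 0 0"

```text
time_s: 11.87
tool_pos: [0.4602, 0.2833, 0.4004]
tool_rot: [180.0, 0.0, 5.3]
force: [-0.3, -0.6, -0.0]
grip_width: 0.0872
```

Run:
```python
from h import *
o=status.get_obs();print(o["tool_pos"],o["grip_width"],o["time_s"])
ims=[]
for n in["wrist","scene","side"]:
    p=cams.camera_params(n);im,d=cams.read_camera(n);ims.append(im);C=cloud(p,d)
    hsv=cv2.cvtColor(im,cv2.COLOR_RGB2HSV)
    for nm,h,c in[("yel",27,(.4603,.2835)),("blu",112,(.6,-.178))]:
        m=(abs(hsv[...,0].astype(int)-h)<10)&(hsv[...,1]>110)&(np.hypot(C[...,0]-c[0],C[...,1]-c[1])<.07)&(C[...,2]<.16)&(d>0)
        q=C[m]
        if len(q)>20:
            t=q[q[:,2]>np.percentile(q[:,2],90)-.004];print(n,nm,len(q),np.percentile(q[:,2],[5,50,95]).round(3),np.array(cv2.minEnclosingCircle(t[:,:2].astype(np.float32)*1000)[0]).round(1))
cv2.imwrite("pics/w3.png",np.vstack([cv2.resize(i,(400,300)) for i in (ims[0],ims[1])])[:,:,::-1])
```

```text
[0.46015392 0.28332331 0.40042339] 0.08717580931292633 11.8667
wrist yel 843 [0.067 0.118 0.119] [460.  283.3]
scene yel 120 [0.1   0.116 0.119] [459.3 281.7]
scene blu 37 [0.094 0.095 0.098] [ 599.8 -180.8]
side yel 109 [0.103 0.116 0.119] [458.2 280.5]
```

View pics/w3.png

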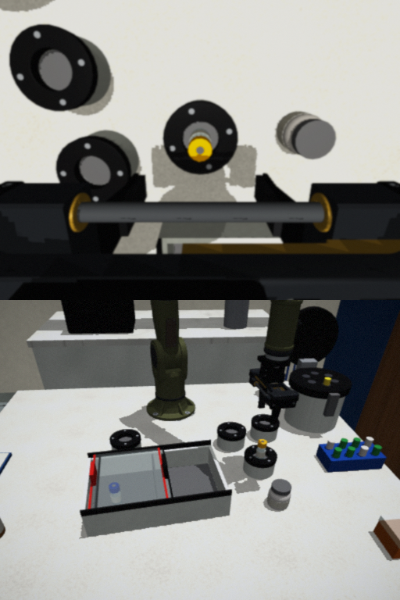

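The pictures show the yellow vial upright in the well of the farthest reader, with its cap top at 0.118 m. The blue vial still stands under its shut lid, and the gripper is clear.

```bash
python3 -c "from cell import env; print(env.sign_off())"
```

```text
the job is handed in; nothing more can be done
None
```

The job is done and handed in at about 12 s of the 53 s allowed; the sign-off reports no verdict.

- **Lid:** I pushed the black-finned left lid open by its fin to about 155 mm, measured before I took the vial out.
- **Vial:** I gripped the yellow-capped vial (opening 29.6 mm), lifted it out and lowered it into the well of the reader farthest from the base. I released it after about 8 N of floor contact.
- **Final position:** The vial stands upright. The wrist camera puts its cap centre at (0.460, 0.283) m, within about 1 mm of the measured well centre. Its top is at about 0.118 m, as expected for a vial standing on the well floor. The scene and side cameras read 2 to 4 mm off the wrist camera, which is well inside the 15 mm tolerance.
- **Blue vial:** It is still standing under its lid, which I never touched and which looks shut in the last picture. I had no exact position for it through the clear lid, only that it looks unchanged in the scene camera.
- **Robot:** The arm is touching nothing, with the gripper open and raised above the vial.

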